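# Roll the rolling pins onto the board's line

### The job

Clear the two halves of the pastry board for the next batch: with your fingertips gently push each of the two rolling pins sideways so that it rolls onto the marked line, and leave both lying still, end to end, centred over the line and parallel to it. Do not pick up, pinch or drag the pins - they must roll - and leave everything else where it stands.

Things in the scene. Friction and masses are not known exactly. Their poses are not given: they have to be found in the camera images.
- board: fixed wooden pastry board, 320 (x) x 500 (y) mm, 18 mm thick, on the table; origin at the centre of its underside, z up. The marked line is a straight dark line, 6 mm wide, on its top face, that runs along the board's own y axis through its centre, nearly from edge to edge
- line_mid (a point): middle of the marked line, on the board's top face, 18 mm above the table; same axes as the board. (Both pins: an upright finger pushing the flank with 1 to 3 N, its tip at or below the pin's axis, rolls it; pressing down on the upper flank wedges it. Let go at 50 mm/s a pin rolls on 10 to 15 mm, at 15 mm/s a few mm)
- pin_thick: the thicker wooden rolling pin: plain straight cylinder, no handles, 48 mm in diameter, 170 mm long, 0.2 kg, lying on one half of the board, roughly parallel to the line, 55 to 100 mm from it on either side. Origin on its axis at mid length (24 mm above the board); x axis along the cylinder, y and z turn with it as it rolls
- pin_thin: the thinner wooden rolling pin: plain straight cylinder, no handles, 36 mm in diameter, 170 mm long, 0.12 kg, lying on the other half of the board, roughly parallel to the line, 55 to 100 mm from it on the opposite side of it from the thicker one. Origin on its axis at mid length (18 mm above the board); x axis along the cylinder, y and z turn with it as it rolls
- shaker: small round metal shaker, 43 mm across, 68 mm tall, standing on the board's middle strip between the two pins' halves; origin at the centre of its underside; to be left alone
- cutter: plain steel ring cutter, 44 mm outside diameter, 40 mm tall, standing on the board's middle strip; origin at the centre of its underside; to be left alone
- bowl: steel bowl, 120 mm across the rim, 55 mm tall, on the table left of the board; origin at the centre of its underside; to be left alone
- jar: glass jar with steel lid, 70 mm across, 100 mm tall, right of the board; origin at the centre of its underside; to be left alone
- cup: steel cup, 72 mm across, 80 mm tall, right of the board; origin at the centre of its underside; to be left alone
- scraper: dough scraper with a black handle, about 120 x 90 mm, 24 mm tall, lying left of the board; origin at the centre of its underside; to be left alone

How it is judged:
At the end, for the whole second after the job is handed in: Both pins lie at rest on the board, the middle of each within 10 mm of the line's centre (measured square to the line) and within 180 mm of the line's middle along it, each parallel to the line within 0.12 rad (7 degrees) (x of pin_thick in the frame of board between -0.01 and 0.01 m and y of pin_thick in the frame of board between -0.18 and 0.18 m and z of pin_thick in the frame of board between 0.038 and 0.046 m and angle between the x axis of each of pin_thick, pin_thin and the y axis of board, either way round below 0.12 rad and linear speed of each of pin_thick, pin_thin below 0.01 m/s and angular speed of each of pin_thick, pin_thin below 0.5 rad/s and x of pin_thin in the frame of board between -0.01 and 0.01 m and y of pin_thin in the frame of board between -0.18 and 0.18 m and z of pin_thin in the frame of board between 0.032 and 0.04 m); the robot touches nothing.
It fails at once if a rolling pin is lifted off the board (z of pin_thick in the frame of board above 0.054 m or z of pin_thin in the frame of board above 0.048 m).
It fails at once if a rolling pin is dragged along instead of rolled (it has moved 30 to 45 mm and has hardly turned about its axis) ((distance of pin_thick from where it was at the start of the episode between 0.03 and 0.045 m and angle between pin_thick's own z axis and vertical below 0.3 rad) or (distance of pin_thin from where it was at the start of the episode between 0.03 and 0.045 m and angle between pin_thin's own z axis and vertical below 0.3 rad)).
It fails at once if a rolling pin is squeezed or pressed with more than 30 N (contact force between the fingers and pin_thick above 30 N or contact force between the fingers and pin_thin above 30 N).
It fails at once if something else on the board or the table is pushed more than 20 mm out of place (distance of any of shaker, cutter, bowl, jar, cup, scraper from where it was at the start of the episode above 0.02 m).
It also fails if it takes over 48 s, if anything falls off the work surface, if the arm or the gripper's body presses on something with over 40 N, if the wrist force passes 120 N, or if a joint passes its speed limit or range.

### The arm

A 6-joint arm with a two-finger parallel gripper is mounted at the origin on the work surface. World frame = base frame: x ahead of the robot, y to its left, z up, the work surface at z = 0. Lengths are in m, angles in rad, forces in N, time in s.
With the tool pointing down it reaches from about 0.225 to 0.875 m from the base axis. Payload 3.4 kg.
Tool frame: the origin (TCP) lies midway between the tips of the shut fingers; the grasp point (between the pads) lies 19 mm behind it (manip.grasp_offset is the distance from the TCP to the grasp point, in m); x points along the fingers, y is the direction in which the jaws open and shut, and the axes are right-handed (so a half turn about x gives the same grasp; the last joint's range is limited). The gripper opens to 85 mm and grips with 20 to 120 N. Pads are 22 mm wide; open, the fingers measure 114 mm over their backs; the gripper's body (76 mm by 85 mm) begins 54 mm behind the grasp point. The pads swing forward as they close: fully open they stand 13 mm farther back than shut.
Start: joints at [-1.311, 0.276, 1.505, -0, 1.361, -0.121], TCP at [0.214, -0.534, 0.231] pointing down, gripper open.
Joint ranges: [-2.89, 2.89], [-0.75, 2.08], [0.22, 2.7], [-1.18, 4.32], [0.11, 2.71], [-2.7, 2.7]. Speed limits (rad/s): [2.57, 2.57, 3.14, 3.14, 3.14, 3.14].

### API

Orientations are given as a unit quaternion [w, x, y, z].
In Python, from rig import manip gives the robot as it stands.
- The arm moves only by the shell command python3 -m creep 'ROWS' [OPENING] [FORCE]. ROWS is a JSON object of lists of equal length, an entry for each row: "delta_pos": the shift along the tool's x, y, z in cm, a list of three; "dr": the turn, a rotation vector about the tool's x, y, z in rad, a list of three. In form: {"delta_pos": [[dx, dy, dz], ...], "dr": [[rx, ry, rz], ...]}. A call has 1 to 10 rows; each row is the pose to reach, as a shift and turn from the pose commanded when the call began, along the tool's axes at that moment; what a row does not reach only later rows make up. A row lasts 1/10 s, in which the tool goes at most 50 mm and 8.59 degrees, less where a joint would pass 70% of its speed; a pose out of reach is approached as far as the arm can. A call with a gripper value outside its range is refused whole. OPENING is the opening, from -1 (shut) to 1 (fully open), set as the call begins (- or left out, the last holds). The fingers move at their own pace and stop on an object; FORCE is the grip in N (left out, the last holds). Time passes only in rows, so rows that repeat a pose let the fingers close. It gives the time, the measured TCP pose, the force and the opening at its end, in the units of the state.
- manip.get_state(): the state, without advancing time (a new reading comes with each control period).
- manip.get_image(name): name is "scene" or "top" or "wrist"; returns a dict with "pixels" (420x560x3 uint8, blue, green, red), "depth" (420x560 float32, m along the optical axis (not along the pixel's ray), 0 where there is no reading), "intrinsics" (3x3 intrinsics, pixels), "rvec" (rotation vector, rad) and "tvec" (3), from world to camera coordinates, as OpenCV has them. Camera axes: x right, y down, z forward; pixel columns grow to the right and rows downward; lengths in m; the calibration is good to about 2 mm. A picture is of the moment at which its call begins.
- manip.sign_off(): hands the job in, once; it reports no verdict.
The state is a dict: "clock": time; "qpos": joint angles; "qd": joint speeds; "effort": joint torques, N m; "position": TCP position; "ee_rot": TCP orientation; "contact_force": force on the tool from outside, world axes, zero at the start; "moment": the same for the moment, N m; "width": finger opening in m.
Only numpy, scipy, OpenCV 4.12 (cv2) and the standard library are available. Lean on these libraries where they do the work, as an engineer would, in place of code of your own. Each camera call takes 0.05 s, during which the arm holds its last target. There are 200 camera calls.

## Working session

There is one attempt and no reset: what is moved stays moved. The work goes in short steps, Python scripts to look and compute and a shell command to move; the robot and the scene stay as the last step left them, time stands still between calls to the robot, and variables do not carry over. Pictures are saved under pics/ and viewed, about 8 in all and at most 12, crops included, and the job is handed in when it is done.

```bash
mkdir -p pics; ls; cat > h.py <<'E'
import numpy as np, cv2
from rig import manip
def shot(cam,name=None):
    im=manip.get_image(cam)
    if name: cv2.imwrite('pics/'+name,im['pixels'])
    return im
def cloud(im):
    K=np.array(im['intrinsics']);R=cv2.Rodrigues(np.array(im['rvec'],float))[0];t=np.array(im['tvec'],float).ravel()
    d=im['depth'];v,u=np.mgrid[:d.shape[0],:d.shape[1]]
    P=np.stack([(u-K[0,2])/K[0,0]*d,(v-K[1,2])/K[1,1]*d,d],-1)
    W=(P-t)@R; W[d==0]=np.nan
    return W
E
python3 - <<'E'
from h import *
s=manip.get_state();print({k:np.round(v,3).tolist() for k,v in s.items()})
im=shot('top','top0.png');W=cloud(im);np.save('top0.npy',W)
R=cv2.Rodrigues(np.array(im['rvec'],float))[0];print(-R.T@np.array(im['tvec']).ravel())
for r in range(30,420,60):
    print([tuple(np.round(W[r,c],3)) for c in range(40,560,120)])
E
```

```text
pics
{'clock': 0.0, 'qpos': [-1.311, 0.277, 1.506, 0.0, 1.361, -0.121], 'qd': [-0.003, -0.001, -0.001, 0.0, -0.001, -0.001], 'effort': [0.0, -41.678, -24.581, -0.0, 0.011, -0.0], 'position': [0.214, -0.533, 0.23], 'ee_rot': [-0.133, -0.694, -0.134, 0.694], 'contact_force': [-0.936, -0.874, 0.226], 'moment': [0.005, 0.008, 0.002], 'width': 0.085}
[0.31827429 0.01083921 1.6198242 ]
[(np.float64(1.436), np.float64(1.158), np.float64(-0.747)), (np.float64(1.439), np.float64(0.598), np.float64(-0.74)), (np.float64(1.451), np.float64(0.04), np.float64(-0.753)), (np.float64(1.46), np.float64(-0.526), np.float64(-0.759)), (np.float64(1.459), np.float64(-1.087), np.float64(-0.744))]
[(np.float64(0.882), np.float64(0.778), np.float64(0.008)), (np.float64(0.848), np.float64(0.378), np.float64(0.115)), (np.float64(0.855), np.float64(0.028), np.float64(0.103)), (np.float64(0.855), np.float64(-0.325), np.float64(0.112)), (np.float64(0.9), np.float64(-0.732), np.float64(-0.003))]
[(np.float64(0.684), np.float64(0.752), np.float64(0.034)), (np.float64(0.695), np.float64(0.398), np.float64(0.003)), (
[... 662 characters left out ...]
4(0.332), np.float64(-0.337), np.float64(0.003)), (np.float64(0.334), np.float64(-0.701), np.float64(-0.002))]
[(np.float64(0.15), np.float64(0.73), np.float64(0.0)), (np.float64(0.152), np.float64(0.376), np.float64(0.003)), (np.float64(0.194), np.float64(0.02), np.float64(0.394)), (np.float64(0.155), np.float64(-0.333), np.float64(0.0)), (np.float64(0.201), np.float64(-0.501), np.float64(0.439))]
[(np.float64(-0.022), np.float64(0.721), np.float64(-0.008)), (np.float64(-0.019), np.float64(0.37), np.float64(-0.002)), (np.float64(0.028), np.float64(0.02), np.float64(0.22)), (np.float64(0.146), np.float64(-0.165), np.float64(0.785)), (np.float64(-0.013), np.float64(-0.68), np.float64(0.004))]
```

View pics/top0.png

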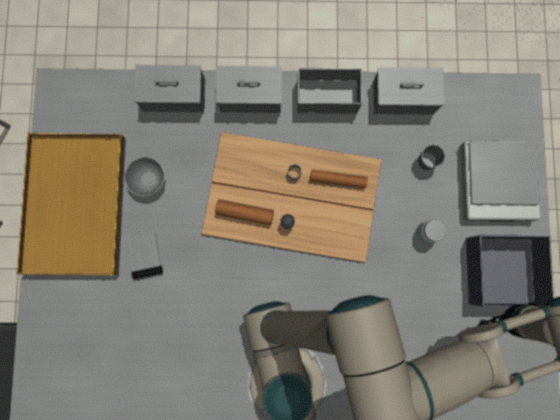

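The top view shows the line from about (211,184) to (373,209). The thick pin is on the near-left half at (217–273, ~212), and the thin pin on the far-right half at (310–366, ~180). The cutter is at (294,173) and the shaker at (288,221). I'll fit these from an enlarged crop and the known heights.

```bash
cat >> h.py <<'E'
def px2w(im,pts,z):
    K=np.array(im['intrinsics']);R=cv2.Rodrigues(np.array(im['rvec'],float))[0];t=np.array(im['tvec'],float).ravel()
    C=-R.T@t; d=np.c_[np.array(pts,float),np.ones(len(pts))]@np.linalg.inv(K).T@R
    return C+d*((z-C[2])/d[:,2])[:,None]
E
python3 - <<'E'
from h import *
im=shot('top');p=im['pixels']
c=cv2.resize(p[125:270,195:390],None,fx=4,fy=4,interpolation=cv2.INTER_CUBIC);cv2.imwrite('pics/crop1.png',c)
print(im['depth'].dtype, px2w(im,[[211,184],[373,209]],.018))
E
python3 - <<'E'
from h import *
im=shot('scene','scene0.png')
E
```

```text
float32 [[ 0.58677449  0.23555386  0.018     ]
 [ 0.513959   -0.2557886   0.018     ]]
```

View pics/crop1.png

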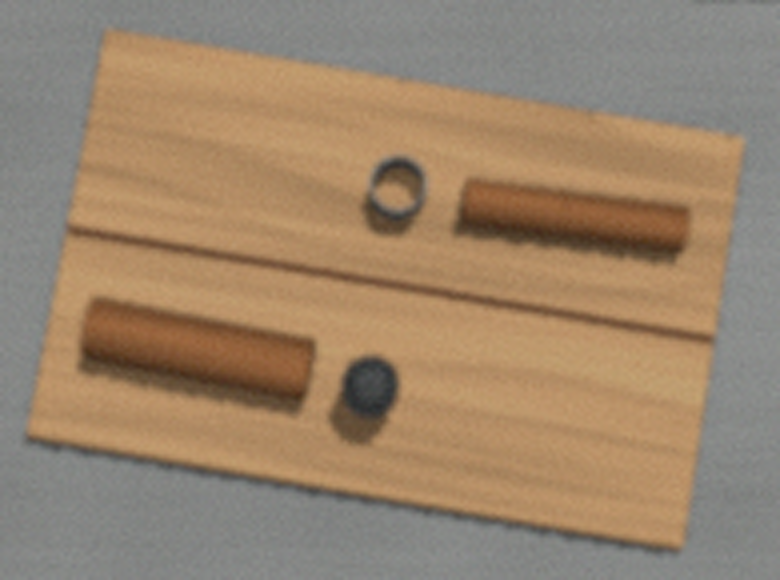

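The crop shows the line from (70,231) to (714,337). Corners of the thick pin are (92,299), (314,340), (303,397) and (82,360); of the thin pin (467,181), (690,207), (684,249) and (460,223). The shaker top is at (371,387) and the cutter at (398,188).

```bash
python3 - <<'E'
from h import *
im=shot('top')
f=lambda pts,z:px2w(im,(np.array(pts,float)+.5)/4-.5+[195,125],z)[:,:2]
L=f([[70,231],[714,337]],.018)
B=f([[107,30],[743,137],[682,548],[28,437]],.018); print('board',B.round(3),np.linalg.norm(B-np.roll(B,-1,0),axis=1).round(3))
c=B.mean(0); y=(L[0]-L[1])/np.linalg.norm(L[0]-L[1]); x=np.array([y[1],-y[0]])
yaw=np.arctan2(-y[0],y[1]); print('c',c,'linemid',L.mean(0),'yaw',yaw)
T=f([[92,299],[314,340],[303,397],[82,360]],.042); t=f([[467,181],[690,207],[684,249],[460,223]],.036)
for n,q in (('thick',T),('thin',t)):
    ax=(q[0]+q[3]-q[1]-q[2])/2; m=q.mean(0); 
    print(n,'ctr',m.round(4),'board',((m-c)@x).round(4),((m-c)@y).round(4),'len',np.linalg.norm(ax),'w',np.linalg.norm(q[0]-q[3]),'rel yaw',np.arctan2(-ax@x,ax@y),'ends brd',[( (e-c)@x, (e-c)@y) for e in ((q[0]+q[3])/2,(q[1]+q[2])/2)])
for n,p,z in (('shaker',[371,387],.086),('cutter',[398,188],.058)):
    q=f([p],z)[0]; print(n,q,(q-c)@x,(q-c)@y)
E
```

```text
board [[ 0.749  0.208]
 [ 0.669 -0.281]
 [ 0.356 -0.23 ]
 [ 0.435  0.26 ]] [0.495 0.317 0.496 0.318]
c [ 0.55214015 -0.01077567] linemid [ 0.55307291 -0.01194888] yaw -0.15727510188911145
thick ctr [0.4997 0.132 ] board -0.0742 0.1327 len 0.16721211201575548 w 0.04614979115148191 rel yaw -0.010633967360815672 ends brd [(np.float64(-0.0732999600835055), np.float64(0.21634661037714228)), (np.float64(-0.07507805471304126), np.float64(0.0491439525506054))]
thin ctr [ 0.604  -0.1499] board 0.073 -0.1293 len 0.16939964310141403 w 0.032627187045149685 rel yaw 0.04755696815371123 ends brd [(np.float64(0.06894839046090902), np.float64(-0.04469925733772071)), (np.float64(0.07700148752371738), np.float64(-0.2139073739000873))]
shaker [0.46790539 0.00328073] -0.08539674098032587 0.0006894287910339353
cutter [ 0.61930495 -0.01592728] 0.06714271312695372 0.0054318301987191725
```

View pics/scene0.png

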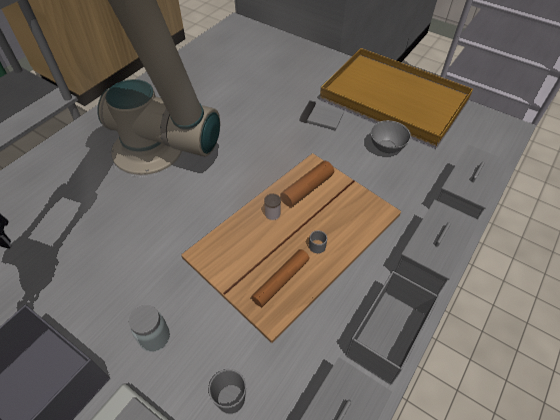

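Everything matches the given sizes: pin length 0.167–0.169 m, board 0.496×0.317 m. The scene view agrees with this layout, with the thin pin on the far side near the jar and the thick one on the near side by the bowl. I'll start with the thin pin, fingers open and jaws along the line, coming down on its far side.

```bash
cat >> h.py <<'E'
from scipy.spatial.transform import Rotation as Ro
c=np.array([.5523,-.0111]); yaw=-.1573
bx=np.array([np.cos(yaw),np.sin(yaw)]); by=np.array([-np.sin(yaw),np.cos(yaw)])
def b2w(x,y): return c+x*bx+y*by
def w2b(p): p=np.array(p)[...,:2]-c; return np.stack([p@bx,p@by],-1)
def rel(x,y,z):
    s=manip.get_state();R=Ro.from_quat(np.roll(s['ee_rot'],-1)).as_matrix();P=np.array(s['position'])
    best=None
    for sg in (1,-1):
        X=np.array([0,0,-1.]);Y=sg*np.r_[by,0];T=np.c_[X,Y,np.cross(X,Y)]
        rv=Ro.from_matrix(R.T@T).as_rotvec()
        if best is None or np.linalg.norm(rv)<np.linalg.norm(best):best=rv
    d=np.r_[b2w(x,y),z]-P
    print('t',round(s['clock'],2),'tcp brd',w2b(P).round(4),'z',P[2].round(4),'delta cm',(R.T@d*100).round(2),'rv',best.round(3),'F',np.round(s['contact_force'],1),'w',s['width'])
    return R
E
python3 - <<'E'
from h import *
R=rel(.135,-.129,.12);print(R.round(3)); rel(.135,-.129,.015)
E
```

```text
t 0.2 tcp brd [-0.2527 -0.569 ] z 0.2308 delta cm [ 11.1  -17.9  -55.84] rv [0.538 0.    0.001] F [-0.1  0.9  0.5] w 0.08525303607182098
[[-0.     0.372 -0.928]
 [ 0.001 -0.928 -0.372]
 [-1.    -0.001 -0.   ]]
t 0.2 tcp brd [-0.2527 -0.569 ] z 0.2308 delta cm [ 21.6  -17.89 -55.84] rv [0.538 0.    0.001] F [-0.1  0.9  0.5] w 0.08525303607182098
```

```bash
python3 -m creep '{"delta_pos":[[0,-1.4,-4.4],[0,-2.8,-8.8],[0,-4.3,-13.2],[0,-5.7,-17.6],[0,-7.1,-22],[0,-8.5,-26.4],[0,-9.9,-30.8],[0,-11.4,-35.2],[0,-12.8,-39.6],[0,-14.2,-44]],"dr":[[0.054,0,0],[0.108,0,0],[0.161,0,0],[0.215,0,0],[0.269,0,0],[0.323,0,0],[0.377,0,0],[0.43,0,0],[0.484,0,0],[0.538,0,0]]}' 1
python3 - <<'E'
from h import *
rel(.135,-.129,.12)
E
```

```text
clock: 1.2
position: [0.5706, -0.237, 0.2312]
ee_rot: [0.056, -0.705, 0.056, 0.705]
contact_force: [0.5, -1.0, 0.6]
width: 0.0852
t 1.2 tcp brd [ 0.0534 -0.2202] z 0.2312 delta cm [11.11 -9.14 -8.14] rv [-0.002  0.    -0.   ] F [ 0.5 -1.   0.6] w 0.08520401874611991
```

```bash
python3 -m creep '{"delta_pos":[[0,-3.1,-2.8],[0,-6.1,-5.4],[0,-9.1,-8.1],[0,-9.1,-8.1]],"dr":[[0,0,0],[0,0,0],[0,0,0],[0,0,0]]}'
python3 - <<'E'
from h import *
shot('wrist','w1.png')
rel(.135,-.129,.12)
E
```

```text
clock: 1.6
position: [0.6672, -0.1573, 0.2301]
ee_rot: [-0.055, 0.706, -0.053, -0.705]
contact_force: [-0.6, -0.0, 0.1]
width: 0.0851
t 1.65 tcp brd [ 0.1345 -0.1287] z 0.2302 delta cm [11.02  0.03 -0.06] rv [0.004 0.001 0.   ] F [-0.7  0.1 -0.3] w 0.08512134554529166
```

View pics/w1.png

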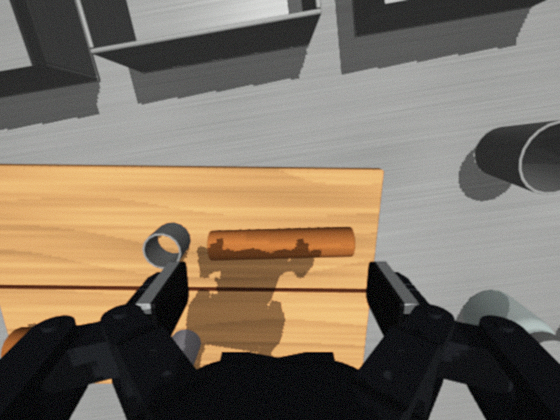

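In the wrist view the thin pin spans (209–354, ~228–259). The line runs (0,286)–(370,291) and the cutter is at (167,245). I'll refine from these.

```bash
python3 - <<'E'
from h import *
im=shot('wrist')
L=w2b(px2w(im,[[20,286.5],[365,291]],.018));print('line',L.round(4))
q=w2b(px2w(im,[[209,245.5],[354,242]],.036));print('thin ends',q.round(4))
e=w2b(px2w(im,[[381,169],[20,164.5]],.018));print('far edge',e.round(4))
W=cloud(im);m=(W[...,2]>.03)&(W[...,2]<.062);b=w2b(W);k=m&(abs(b[...,1]+.129)<.06)&(abs(b[...,0]-.073)<.04)
print(W[k][:,2].max(),b[k].mean(0))
E
```

```text
line [[-0.0035  0.2094]
 [-0.0082 -0.2451]]
thin ends [[ 0.0633 -0.0473]
 [ 0.0685 -0.2205]]
far edge [[ 0.1531 -0.2501]
 [ 0.1568  0.1717]]
0.0547792416923831 [ 0.07377686 -0.12906984]
```

```bash
python3 -m creep '{"delta_pos":[[4.5,0,0],[9,0,0],[13,0,0],[16,0,0],[18,0,0],[19.5,0,0],[20.5,0,0],[21.2,0,0],[21.2,0,0]],"dr":[[0,0,0],[0,0,0],[0,0,0],[0,0,0],[0,0,0],[0,0,0],[0,0,0],[0,0,0],[0,0,0]]}'
python3 - <<'E'
from h import *
shot('wrist','w2.png');shot('scene','s2.png')
rel(.1,-.129,.018)
a=cv2.imread('pics/w2.png');b=cv2.resize(cv2.imread('pics/s2.png')[130:350,170:460],(560,425));cv2.imwrite('pics/v2.png',cv2.resize(np.vstack([a,b]),None,fx=.7,fy=.7))
E
```

```text
clock: 2.6
position: [0.6634, -0.1616, 0.0191]
ee_rot: [0.056, -0.705, 0.056, 0.705]
contact_force: [-0.4, -0.9, -0.8]
width: 0.0854
t 2.7 tcp brd [ 0.1342 -0.1311] z 0.0202 delta cm [ 0.22 -0.21  3.42] rv [ 0.    -0.002 -0.   ] F [ 0.4 -0.2  0.2] w 0.08534646929879405
```

View pics/v2.png

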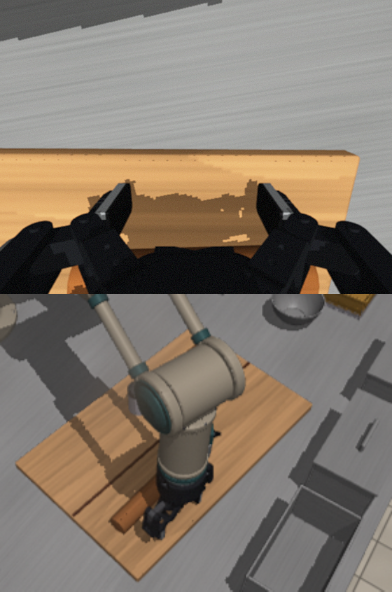

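The pads are straight down on the far side of the thin pin with nothing touching. Next I'll creep up to contact.

```bash
python3 -m creep '{"delta_pos":[[0.1,-0.2,0.5],[0.2,-0.2,1.0],[0.3,-0.2,1.5],[0.3,-0.2,1.9],[0.3,-0.2,2.2],[0.3,-0.2,2.4],[0.3,-0.2,2.6],[0.3,-0.2,2.8],[0.3,-0.2,3.0],[0.3,-0.2,3.2]],"dr":[[0,0,0],[0,0,0],[0,0,0],[0,0,0],[0,0,0],[0,0,0],[0,0,0],[0,0,0],[0,0,0],[0,0,0]]}'
python3 - <<'E'
from h import *
rel(.1,-.129,.017)
E
python3 -m creep '{"delta_pos":[[0,0,0.2],[0,0,0.4],[0,0,0.6],[0,0,0.8],[0,0,1.0],[0,0,1.2],[0,0,1.4],[0,0,1.6]],"dr":[[0,0,0],[0,0,0],[0,0,0],[0,0,0],[0,0,0],[0,0,0],[0,0,0],[0,0,0]]}'
python3 - <<'E'
from h import *
rel(.1,-.129,.017)
shot('scene','s3.png');shot('top','t3.png')
b=cv2.resize(cv2.imread('pics/s3.png')[180:330,200:400],(800,600),interpolation=cv2.INTER_CUBIC);cv2.imwrite('pics/v3.png',b)
E
```

```text
clock: 3.7
position: [0.6323, -0.1543, 0.0163]
ee_rot: [-0.055, 0.705, -0.056, -0.705]
contact_force: [0.9, 0.1, 0.1]
width: 0.0858
t 3.7 tcp brd [ 0.1014 -0.1289] z 0.0163 delta cm [-0.07  0.01  0.14] rv [ 0. -0. -0.] F [0.9 0.1 0.1] w 0.08577218898303443
clock: 4.5
position: [0.6164, -0.1518, 0.0163]
ee_rot: [-0.056, 0.705, -0.056, -0.705]
contact_force: [1.1, -0.5, 0.1]
width: 0.0851
t 4.5 tcp brd [ 0.0854 -0.1289] z 0.0163 delta cm [-0.07  0.01 -1.46] rv [ 0. -0. -0.] F [ 1.1 -0.5  0.1] w 0.08508412680821503
```

View pics/v3.png

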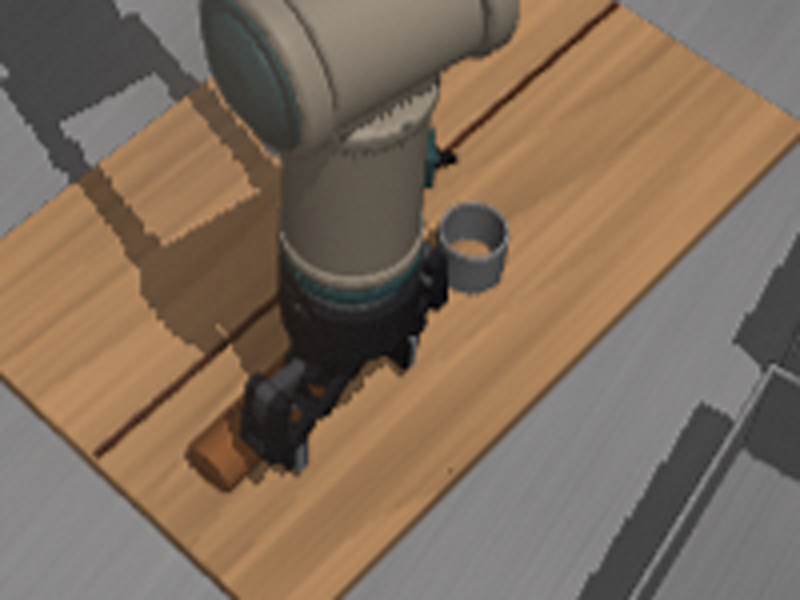

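The thin pin is ahead of the fingers. Its visible end is at about (213,463) in the crop, the cutter is clear at (475,248), and the line end is at (97,455). I'll locate that end in the scene camera.

```bash
python3 - <<'E'
from h import *
im=shot('scene')
f=lambda p:(np.array(p,float)+.5)/4-.5+[200,180]
print('end',w2b(px2w(im,[f([215,462])],.036)),'line',w2b(px2w(im,[f([97,455]),f([613,8])],.018)))
a=cv2.imread('pics/scene0.png')
rel(.1,-.129,.017)
E
```

```text
end [[ 0.05745116 -0.20836229]] line [[-0.00295162 -0.24723804]
 [ 0.00090031  0.24065218]]
t 4.65 tcp brd [ 0.0853 -0.1289] z 0.0163 delta cm [-0.07  0.01 -1.47] rv [ 0.  0. -0.] F [ 0.4 -0.6  0.8] w 0.08522434657366844
```

The pin axis leads the TCP by about 28 mm (18 mm radius plus an 11 mm pad), as expected. I'll push about 52 mm and slow down toward the end.

```bash
python3 -m creep '{"delta_pos":[[0,0,0.2],[0,0,0.5],[0,0,0.8],[0,0,1.1],[0,0,1.4],[0,0,1.7],[0,0,2.0],[0,0,2.3],[0,0,2.6],[0,0,2.9]],"dr":[[0,0,0],[0,0,0],[0,0,0],[0,0,0],[0,0,0],[0,0,0],[0,0,0],[0,0,0],[0,0,0],[0,0,0]]}'
python3 -m creep '{"delta_pos":[[0,0,0.3],[0,0,0.6],[0,0,0.85],[0,0,1.1],[0,0,1.3],[0,0,1.5],[0,0,1.65],[0,0,1.8],[0,0,1.95],[0,0,2.05]],"dr":[[0,0,0],[0,0,0],[0,0,0],[0,0,0],[0,0,0],[0,0,0],[0,0,0],[0,0,0],[0,0,0],[0,0,0]]}'
python3 -m creep '{"delta_pos":[[0,0,0.1],[0,0,0.1],[0,0,0.1]],"dr":[[0,0,0],[0,0,0],[0,0,0]]}'
python3 - <<'E'
from h import *
rel(.1,-.129,.017)
shot('scene','s4.png')
b=cv2.resize(cv2.imread('pics/s4.png')[180:330,200:400],(800,600),interpolation=cv2.INTER_CUBIC);cv2.imwrite('pics/v4.png',b)
E
```

```text
clock: 5.65
position: [0.5877, -0.1473, 0.0163]
ee_rot: [-0.056, 0.705, -0.056, -0.705]
contact_force: [-0.5, -1.2, 0.7]
width: 0.0853
clock: 6.65
position: [0.5675, -0.144, 0.0163]
ee_rot: [0.056, -0.705, 0.056, 0.705]
contact_force: [1.2, 0.9, 0.3]
width: 0.0854
clock: 6.95
position: [0.5667, -0.1439, 0.0163]
ee_rot: [-0.055, 0.705, -0.056, -0.705]
contact_force: [1.1, -0.1, 0.3]
width: 0.0855
t 6.95 tcp brd [ 0.035  -0.1289] z 0.0163 delta cm [-0.07  0.01 -6.5 ] rv [ 0. -0. -0.] F [ 1.1 -0.1  0.3] w 0.0855352226755032
```

View pics/v4.png

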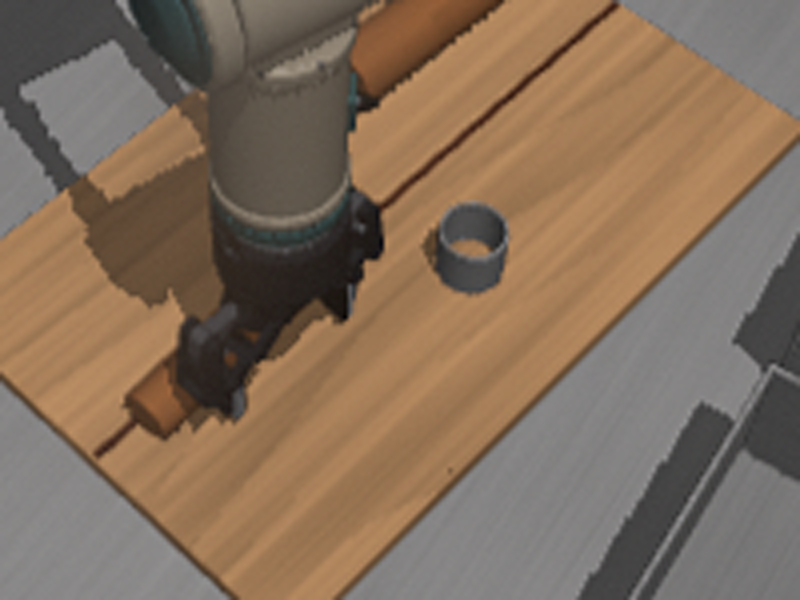

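The thin pin is nearly over the line, with its end at about (152,408). I'll back away slowly, rise, and check with the wrist camera.

```bash
python3 -m creep '{"delta_pos":[[0,0,-0.4],[0,0,-1.2],[0,0,-2.2],[-1,0,-3.2],[-4,0,-4.2],[-8,0,-5.2],[-12,0,-6.2],[-16.5,0,-7],[-20,0,-8],[-20,0,-8]],"dr":[[0,0,0],[0,0,0],[0,0,0],[0,0,0],[0,0,0],[0,0,0],[0,0,0],[0,0,0],[0,0,0],[0,0,0]]}'
python3 - <<'E'
from h import *
rel(-.16,.133,.217)
im=shot('wrist','w5.png');s=shot('scene')
f=lambda p:(np.array(p,float)+.5)/4-.5+[200,180]
print('end',w2b(px2w(s,[f([152,408])],.036)))
im2=shot('wrist');p=im2['pixels']
E
```

```text
clock: 8.0
position: [0.6509, -0.1578, 0.223]
ee_rot: [-0.054, 0.71, -0.057, -0.7]
contact_force: [0.4, 0.1, 0.6]
width: 0.0859
t 8.0 tcp brd [ 0.1204 -0.1295] z 0.223 delta cm [  0.14 -26.26  28.03] rv [ 0.    -0.014 -0.002] F [0.4 0.1 0.6] w 0.08585357633941192
end [[ 0.00580576 -0.20949792]]
```

View pics/w5.png

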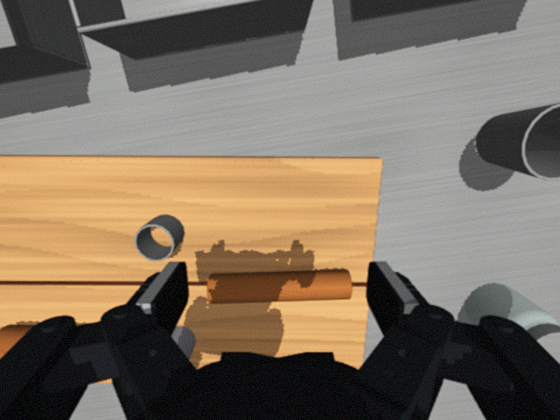

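In the wrist view the pin's axis runs from (208,289) to (351,284), and the line passes through (20,282.5) and (362,284.5).

```bash
python3 - <<'E'
from h import *
im=shot('wrist')
p=im['pixels'].astype(int)
for u in (214,230,250,300,330,346):
    col=p[255:320,u]; print(u,[tuple(col[i]) for i in range(0,65,5)] if u==330 else '')
for ii in (im,):
    L=w2b(px2w(ii,[[20,282.5],[362,284.5]],.018));q=w2b(px2w(ii,[[208,289],[351,284]],.036))
    print('line',L.round(4),'ends',q.round(4))
cv2.imwrite('pics/w6.png',cv2.resize(im['pixels'][250:320,190:380],(760,280),interpolation=cv2.INTER_CUBIC))
# depth-based ridge
W=cloud(im);b=w2b(W);z=W[...,2]
for y0 in (-.19,-.16,-.13,-.10,-.07):
    k=(abs(b[...,1]-y0)<.01)&(abs(b[...,0])<.05)&(z>.03)&(z<.07)
    print(y0,b[k][:,0].min().round(4),b[k][:,0].max().round(4))
E
```

```text
214 
230 
250 
300 
330 [(np.int64(121), np.int64(187), np.int64(235)), (np.int64(105), np.int64(164), np.int64(215)), (np.int64(42), np.int64(72), np.int64(104)), (np.int64(44), np.int64(76), np.int64(133)), (np.int64(50), np.int64(100), np.int64(167)), (np.int64(62), np.int64(118), np.int64(194)), (np.int64(63), np.int64(124), np.int64(204)), (np.int64(54), np.int64(111), np.int64(186)), (np.int64(41), np.int64(84), np.int64(135)), (np.int64(114), np.int64(175), np.int64(230)), (np.int64(124), np.int64(192), np.int64(237)), (np.int64(122), np.int64(188), np.int64(238)), (np.int64(104), np.int64(168), np.int64(218))]
346 
line [[-0.0078  0.1943]
 [-0.0103 -0.2355]] ends [[-0.0061 -0.046 ]
 [ 0.0007 -0.2166]]
-0.19 -0.0096 0.0232
-0.16 -0.0113 0.0222
-0.13 -0.013 0.021
-0.1 -0.0141 0.0199
-0.07 -0.0134 0.0186
```

View pics/w6.png

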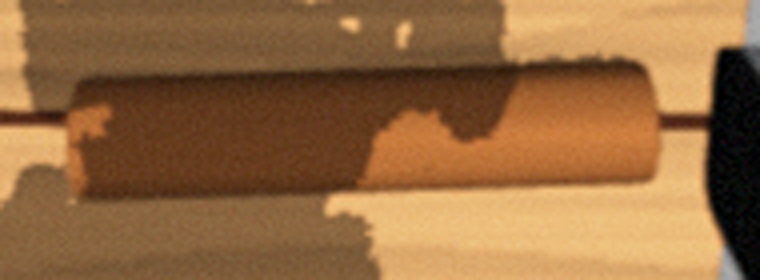

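The pin lies about 6.5 mm short of the line (TCP-based and wrist estimates agree) and is turned about 0.045 rad, so it needs a gentle second nudge. I'll turn the tool 0.03 rad to square it up.

```bash
python3 -m creep '{"delta_pos":[[4.5,0,1],[9,0,2],[13.5,0,3],[17,0,4],[19,0,5],[19.8,0,5.6],[20,0,6.2],[20,0,6.7],[20,0,7.1],[20,0,7.4]],"dr":[[0.03,0,0],[0.03,0,0],[0.03,0,0],[0.03,0,0],[0.03,0,0],[0.03,0,0],[0.03,0,0],[0.03,0,0],[0.03,0,0],[0.03,0,0]]}'
python3 -m creep '{"delta_pos":[[0,0,0.15],[0,0,0.3],[0,0,0.45],[0,0,0.6],[0,0,0.75],[0,0,0.9],[0,0,1.02],[0,0,1.12],[0,0,1.2],[0,0,1.2]],"dr":[[0,0,0],[0,0,0],[0,0,0],[0,0,0],[0,0,0],[0,0,0],[0,0,0],[0,0,0],[0,0,0],[0,0,0]]}'
python3 - <<'E'
from h import *
rel(.03,-.129,.217)
E
python3 -m creep '{"delta_pos":[[0,0,-0.4],[0,0,-1.2],[0,0,-2.2],[-1,0,-3.2],[-4,0,-4.2],[-8,0,-5.2],[-12,0,-6.2],[-16.5,0,-7],[-20,0,-8],[-20,0,-8]],"dr":[[0,0,0],[0,0,0],[0,0,0],[0,0,0],[0,0,0],[0,0,0],[0,0,0],[0,0,0],[0,0,0],[0,0,0]]}'
python3 - <<'E'
from h import *
rel(-.15,.133,.217)
im=shot('wrist');np.save('w7.npy',im,allow_pickle=True)
cv2.imwrite('pics/w7.png',cv2.resize(im['pixels'][240:320,180:380],(800,320),interpolation=cv2.INTER_CUBIC))
E
```

```text
clock: 9.2
position: [0.5733, -0.1451, 0.0176]
ee_rot: [-0.066, 0.705, -0.066, -0.703]
contact_force: [-0.4, -0.5, 0.7]
width: 0.0854
clock: 10.2
position: [0.5607, -0.1426, 0.0163]
ee_rot: [0.066, -0.704, 0.066, 0.704]
contact_force: [0.3, 0.2, -0.3]
width: 0.0851
t 10.2 tcp brd [ 0.0289 -0.1285] z 0.0163 delta cm [-20.07   0.04  -0.11] rv [-0.03  0.   -0.  ] F [ 0.3  0.2 -0.3] w 0.08507087875710723
clock: 11.2
position: [0.6446, -0.159, 0.223]
ee_rot: [-0.065, 0.709, -0.067, -0.699]
contact_force: [0.4, 0.4, 0.2]
width: 0.0854
t 11.2 tcp brd [ 0.1144 -0.1316] z 0.223 delta cm [  0.16 -25.67  27.22] rv [-0.03  -0.014 -0.002] F [0.4 0.4 0.2] w 0.08541948719178702
```

View pics/w7.png

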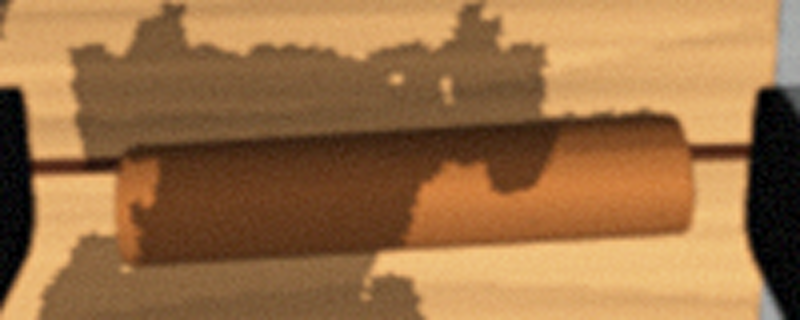

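Here the line runs (35,166)–(745,152) in crop pixels and the pin's axis runs (120,208)–(690,173).

```bash
cat >> h.py <<'E'
def rep(im,line,ends,z,s,o):
    f=lambda p:(np.array(p,float)+.5)/s-.5+np.array(o)
    L=w2b(px2w(im,f(line),.018));q=w2b(px2w(im,f(ends),z))
    d=(L[0]-L[1])/np.linalg.norm(L[0]-L[1]);n=np.array([d[1],-d[0]]);a=q[0]-q[1]
    print('line',L.round(4).tolist(),'ends',q.round(4).tolist(),'mid off',((q.mean(0)-L[0])@n).round(4),'yaw',np.arctan2(-a@n,a@d).round(3),'len',np.linalg.norm(a).round(4))
E
python3 - <<'E'
from h import *
im=np.load('w7.npy',allow_pickle=True).item()
rep(im,[[35,166],[745,152]],[[120,208],[690,173]],.036,4,[180,240])
E
```

```text
line [[-0.0027, -0.0155], [-0.0047, -0.2413]] ends [[-0.0081, -0.046], [-0.0015, -0.2194]] mid off -0.0011 yaw 0.047 len 0.1736
```

The thin pin is about 1 mm off the line and turned 0.047 rad, both within tolerance. On to the thick pin: cross over at height to the near side.

```bash
python3 -m creep '{"delta_pos":[[0,-3,3.2],[0,-6,6.4],[0,-9,9.6],[0,-12,12.8],[0,-15.2,16],[0,-18.4,19.2],[0,-21.6,22.4],[0,-24.5,25.4],[0,-25.7,26.7],[0,-25.7,26.7]],"dr":[[-0.015,0,0],[-0.03,0,0],[-0.03,0,0],[-0.03,0,0],[-0.03,0,0],[-0.03,0,0],[-0.03,0,0],[-0.03,0,0],[-0.03,0,0],[-0.03,0,0]]}'
python3 - <<'E'
from h import *
rel(-.145,.133,.02)
im=shot('wrist','w8.png')
E
```

```text
clock: 12.25
position: [0.4223, 0.1463, 0.2151]
ee_rot: [0.054, -0.704, 0.054, 0.706]
contact_force: [-0.4, -1.3, -0.7]
width: 0.0851
t 12.25 tcp brd [-0.153   0.1351] z 0.2151 delta cm [19.5   0.2  -0.87] rv [ 0.004  0.003 -0.001] F [-0.4 -1.3 -0.7] w 0.08513194009154411
```

View pics/w8.png

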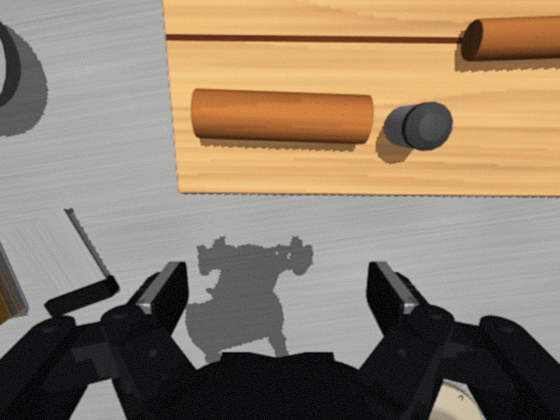

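The thick pin spans (193,113)–(372,119) and the line (168,37)–(462,40). The shaker is clear of the pin's end, and the pads come down on open board in front of the pin.

```bash
python3 - <<'E'
from h import *
im=shot('wrist')
rep(im,[[168,37],[462,40]],[[193,113],[372,119]],.042,1,[0,0])
E
python3 -m creep '{"delta_pos":[[4.5,0,0.2],[9,0,0.4],[13,0,0.6],[16,0,0.7],[18,0,0.7],[19,0,0.7],[19.5,0.2,0.7],[19.5,0.2,0.7]],"dr":[[0,0,0],[0,0,0],[0,0,0],[0,0,0],[0,0,0],[0,0,0],[0,0,0],[0,0,0]]}'
python3 - <<'E'
from h import *
rel(-.110,.133,.02)
E
```

```text
line [[0.0004, 0.2435], [-0.0014, -0.0506]] ends [[-0.0724, 0.2177], [-0.0776, 0.0398]] mid off -0.0747 yaw -0.023 len 0.1779
clock: 13.15
position: [0.4182, 0.1432, 0.021]
ee_rot: [0.056, -0.705, 0.056, 0.705]
contact_force: [0.1, 0.0, -0.6]
width: 0.0854
t 13.15 tcp brd [-0.1566  0.1314] z 0.021 delta cm [ 0.1  -0.17 -4.66] rv [-0.001  0.    -0.   ] F [ 0.1  0.  -0.6] w 0.0853783123934455
```

```bash
python3 -m creep '{"delta_pos":[[0,-0.1,-0.7],[0,-0.2,-1.5],[0,-0.2,-2.3],[0,-0.2,-3.0],[0,-0.2,-3.6],[0,-0.2,-4.0],[0,-0.2,-4.2],[0,-0.2,-4.4],[0,-0.2,-4.6],[0,-0.2,-4.8]],"dr":[[0,0,0],[0,0,0],[0,0,0],[0,0,0],[0,0,0],[0,0,0],[0,0,0],[0,0,0],[0,0,0],[0,0,0]]}'
python3 -m creep '{"delta_pos":[[0,0,-0.2],[0,0,-0.4],[0,0,-0.65],[0,0,-0.95],[0,0,-1.25],[0,0,-1.55],[0,0,-1.85],[0,0,-2.15],[0,0,-2.45],[0,0,-2.75]],"dr":[[0,0,0],[0,0,0],[0,0,0],[0,0,0],[0,0,0],[0,0,0],[0,0,0],[0,0,0],[0,0,0],[0,0,0]]}'
python3 - <<'E'
from h import *
rel(-.036,.133,.02)
shot('top','t9.png');im=shot('wrist','w9.png')
cv2.imwrite('pics/v9.png',np.vstack([cv2.resize(im['pixels'],None,fx=.6,fy=.6),cv2.resize(cv2.imread('pics/t9.png')[140:245,200:340],(336,252))]))
E
```

```text
clock: 14.15
position: [0.4652, 0.1383, 0.0212]
ee_rot: [0.055, -0.705, 0.056, 0.705]
contact_force: [-0.6, -0.5, -0.3]
width: 0.0851
clock: 15.15
position: [0.4928, 0.1339, 0.0213]
ee_rot: [0.055, -0.705, 0.056, 0.705]
contact_force: [-0.5, 1.0, -0.0]
width: 0.0859
t 15.15 tcp brd [-0.0815  0.1339] z 0.0213 delta cm [ 0.13  0.09 -4.55] rv [ 0. -0. -0.] F [-0.5  1.  -0. ] w 0.08586560306719229
```

View pics/v9.png

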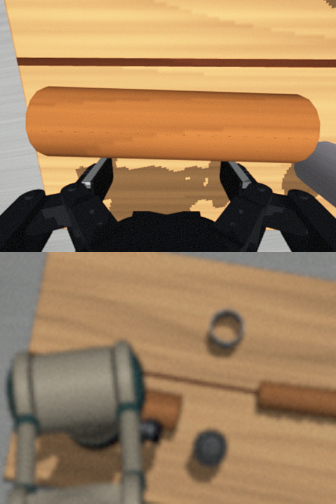

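The thick pin rolls ahead of both pads and clears the shaker. I'll continue the last 45 mm, slowing toward the line.

```bash
python3 -m creep '{"delta_pos":[[0,0,-0.2],[0,0,-0.5],[0,0,-0.8],[0,0,-1.1],[0,0,-1.4],[0,0,-1.7],[0,0,-2.0],[0,0,-2.3],[0,0,-2.6],[0,0,-2.8]],"dr":[[0,0,0],[0,0,0],[0,0,0],[0,0,0],[0,0,0],[0,0,0],[0,0,0],[0,0,0],[0,0,0],[0,0,0]]}'
python3 -m creep '{"delta_pos":[[0,0,-0.2],[0,0,-0.4],[0,0,-0.6],[0,0,-0.8],[0,0,-1.0],[0,0,-1.15],[0,0,-1.3],[0,0,-1.4],[0,0,-1.5],[0,0,-1.55]],"dr":[[0,0,0],[0,0,0],[0,0,0],[0,0,0],[0,0,0],[0,0,0],[0,0,0],[0,0,0],[0,0,0],[0,0,0]]}'
python3 - <<'E'
from h import *
rel(-.036,.133,.02)
E
python3 -m creep '{"delta_pos":[[0,0,0],[0,0,0],[0,0,0.4],[0,0,1.2],[0,0,2.5],[-1,0,4.5],[-5,0,6.5],[-9,0,8],[-13,0,9],[-17,0,9.5]],"dr":[[0,0,0],[0,0,0],[0,0,0],[0,0,0],[0,0,0],[0,0,0],[0,0,0],[0,0,0],[0,0,0],[0,0,0]]}'
python3 -m creep '{"delta_pos":[[-2,0,1],[-3,0,2],[-3,0,2]],"dr":[[0,0,0],[0,0,0],[0,0,0]]}'
python3 - <<'E'
from h import *
rel(-.036,.133,.02)
im=shot('wrist','w10.png');np.save('w10.npy',im,allow_pickle=True)
E
```

```text
clock: 16.25
position: [0.5207, 0.1296, 0.0213]
ee_rot: [-0.056, 0.705, -0.056, -0.705]
contact_force: [0.5, -0.3, -0.4]
width: 0.0856
clock: 17.25
position: [0.5357, 0.1271, 0.0213]
ee_rot: [-0.055, 0.705, -0.056, -0.705]
contact_force: [0.1, 0.6, 0.5]
width: 0.0853
t 17.25 tcp brd [-0.0381  0.1339] z 0.0213 delta cm [ 0.13  0.09 -0.21] rv [ 0. -0. -0.] F [0.1 0.6 0.5] w 0.08534521792998279
clock: 18.25
position: [0.4386, 0.1422, 0.1925]
ee_rot: [0.055, -0.704, 0.055, 0.706]
contact_force: [0.7, 0.3, -0.9]
width: 0.0856
clock: 18.55
position: [0.4202, 0.1454, 0.222]
ee_rot: [-0.055, 0.705, -0.055, -0.705]
contact_force: [-0.1, 0.7, -1.2]
width: 0.0853
t 18.55 tcp brd [-0.155   0.1339] z 0.222 delta cm [ 20.2    0.11 -11.89] rv [ 0.001 -0.001  0.   ] F [-0.1  0.7 -1.2] w 0.08528311787231335
```

The picture limit is reached, so the remaining checks are by image code: a colour mask for the pins and line in the wrist and top images.

```bash
cat > chk.py <<'E'
from h import *
def inv(im,b,z):  # board pts -> pixels
    w=np.c_[c+np.outer(b[:,0],bx)+np.outer(b[:,1],by),np.full(len(b),z)]
    return cv2.projectPoints(w,np.array(im['rvec'],float),np.array(im['tvec'],float),np.array(im['intrinsics'],float),None)[0][:,0]
def pins(im,tag):
    p=im['pixels'].astype(float);h,w=p.shape[:2]
    # line: rectified strip of board plane, darkest row per y column
    xs=np.arange(-.016,.0161,.0005)
    pts=[]
    for y in np.r_[np.arange(-.245,.246,.004)]:
        uv=inv(im,np.c_[xs,np.full(len(xs),y)],.018).astype(np.float32)
        if uv.min()<1 or uv[:,0].max()>w-2 or uv[:,1].max()>h-2: continue
        g=cv2.remap(p.astype(np.float32).mean(2),uv[:,0][None],uv[:,1][None],cv2.INTER_LINEAR)[0]
        dk=np.clip(np.median(g)-g-15,0,None)
        if dk.sum()>0 and np.median(g)>110 and (dk>0).sum()<26: pts.append(((xs*dk).sum()/dk.sum(),y))
    pts=np.array(pts)
    f=np.polyfit(pts[:,1],pts[:,0],1)
    for _ in range(4):
        r=abs(np.polyval(f,pts[:,1])-pts[:,0]);k=r<max(.0015,np.median(r)*2);f=np.polyfit(pts[k,1],pts[k,0],1)
    print(tag,'line fit',f.round(4),k.sum(),'y',pts[k,1].min().round(3),pts[k,1].max().round(3))
    m=((p[...,0]/(p[...,2]+1)<.41)&(p[...,2]>50)&(p[...,2]-p[...,0]>30)).astype(np.uint8)
    m=cv2.morphologyEx(m,cv2.MORPH_OPEN,np.ones((5,5)) if tag=='wrist' else np.ones((3,3)))
    n,lab,st,_=cv2.connectedComponentsWithStats(m)
    for i in range(1,n):
        if st[i,4]<300: continue
        ct=cv2.boxPoints(cv2.minAreaRect(np.argwhere(lab==i)[:,::-1].astype(np.float32)))
        for nm,z in (('thick',.042),('thin',.036)):
            q=w2b(px2w(im,ct,z));q=q[np.argsort(q[:,1])];e0,e1=q[:2].mean(0),q[2:].mean(0);m_=(e0+e1)/2;a=e1-e0
            if np.linalg.norm(a)<.3 and abs(m_[0])<.12 and (m_[1]>0)==(nm=='thick'): print(tag,nm,'bbox',st[i,:4],'mid',m_.round(4),'off line',(m_[0]-np.polyval(f,m_[1])).round(4),'yaw rel',(-a[0]/a[1]+f[0]).round(3),'len',np.linalg.norm(a).round(3),'w',np.linalg.norm(q[0]-q[1]).round(3))
E
python3 - <<'E'
from chk import *
pins(np.load('w10.npy',allow_pickle=True).item(),'wrist'); pins(np.load('w7.npy',allow_pickle=True).item(),'wrist'); pins(shot('top'),'top')
E
```

```text
wrist line fit [ 0.0058 -0.0033] 24 y -0.041 0.243
wrist thick bbox [168   0 285  64] mid [-0.0033  0.1024] off line -0.0006 yaw rel -0.026 len 0.269 w 0.049
wrist thin bbox [468  16  92  43] mid [-0.005 -0.094] off line -0.0012 yaw rel 0.045 len 0.089 w 0.035
wrist line fit [ 0.0056 -0.0029] 50 y -0.241 0.219
wrist thin bbox [209 269 145  37] mid [-0.0048 -0.1327] off line -0.0011 yaw rel 0.046 len 0.177 w 0.041
wrist thick bbox [  0 328  27  30] mid [-0.0622  0.2106] off line -0.0605 yaw rel 0.871 len 0.06 w 0.021
top line fit [0.0059 0.0005] 35 y -0.245 0.243
```

Both look within about 1 mm of the line. The thick pin's mask merged with the line, so I'll move the arm clear and confirm from the top camera and a better-centred wrist view.

```bash
python3 -m creep '{"delta_pos":[[-3,0,-2],[-5,0,-4],[-5,0,-5],[-5,0,-5]],"dr":[[0,0,0],[0,0,0],[0,0,0],[0,0,0]]}'
sed -i "s/np.ones((5,5)) if/np.ones((15,15)) if/" chk.py
python3 - <<'E'
from chk import *
pins(shot('wrist'),'wrist')
E
python3 -m creep '{"delta_pos":[[-1,4.4,2],[-2,8.8,4],[-2,13.2,6],[-2,17.6,8],[-2,22,10],[-2,26.4,12],[-2,30.8,14],[-2,35,16],[-2,39,18],[-2,39,18]],"dr":[[0,0,0],[0,0,0],[0,0,0],[0,0,0],[0,0,0],[0,0,0],[0,0,0],[0,0,0],[0,0,0],[0,0,0]]}'
python3 - <<'E'
from chk import *
im=shot('top');p=im['pixels'].astype(int)
for b in ([0,.13],[0,-.13]):
    u,v=inv(im,np.array([b]),.05)[0].round().astype(int); print(u,v,[p[v+d,u].tolist() for d in range(-14,15,2)])
W=cloud(im);B=w2b(W);z=W[...,2]
for nm,s in (('thick',1),('thin',-1)):
    k=(abs(B[...,0])<.06)&(s*B[...,1]>.035)&(s*B[...,1]<.24)&(z>.03)&(z<.09)
    q=B[k]; 
    if len(q): f=np.polyfit(q[:,1],q[:,0],1);print(nm,len(q),'depth mid',q.mean(0).round(4),'y',q[:,1].min().round(3),q[:,1].max().round(3),'yaw',-f[0].round(3))
E
```

```text
clock: 19.05
position: [0.4721, 0.137, 0.2692]
ee_rot: [0.056, -0.704, 0.056, 0.706]
contact_force: [-0.7, -0.3, -0.7]
width: 0.0853
wrist line fit [-0.0038 -0.0132] 69 y -0.193 0.219
wrist thick bbox [203  72 157  47] mid [-0.0028  0.1289] off line 0.0108 yaw rel -0.034 len 0.179 w 0.047
wrist thin bbox [437  80 123  35] mid [-0.0048 -0.1234] off line 0.0079 yaw rel 0.03 len 0.142 w 0.036
clock: 20.1
position: [0.2284, -0.2226, 0.2896]
ee_rot: [0.059, -0.703, 0.059, 0.706]
contact_force: [-0.2, 0.7, 0.5]
width: 0.085
249 187 [[98, 141, 178], [97, 136, 171], [97, 140, 178], [78, 112, 150], [55, 87, 131], [62, 100, 148], [64, 106, 155], [60, 94, 140], [53, 87, 130], [44, 72, 113], [43, 63, 96], [42, 58, 80], [54, 78, 97], [76, 109, 137], [98, 141, 183]]
336 201 [[94, 132, 168], [98, 136, 173], [100, 141, 179], [103, 145, 183], [95, 132, 168], [62, 92, 129], [45, 86, 133], [56, 91, 144], [54, 91, 139], [50, 81, 122], [38, 61, 93], [42, 66, 88], [82, 113, 142], [109, 152, 189], [107, 149, 185]]
thick 917 depth mid [-0.0014  0.13  ] y 0.045 0.215 yaw -0.025
thin 679 depth mid [-0.0026 -0.1304] y -0.215 -0.046 yaw 0.038
```

All valid estimates put both pins within 3 mm of the line and within 0.05 rad, and they agree between pictures taken seconds apart. In the last wrist view the line fit locked onto a shadow (slope and offset jumped about 10 mm), so I'm discarding that fit. The pin midpoints in that view did not move. Handing in.

```bash
python3 -c "
from rig import manip
print(manip.sign_off())"
```

```text
the job is handed in; nothing more can be done
None
```

I rolled both pins onto the marked line with the open fingertips, and the job is handed in; it gives no verdict. I stopped at about 20 s of the 48 s. The thin pin stopped about 6.5 mm short on the first push, so I gave it a second, gentle nudge.

| Last check | Thick pin | Thin pin | Limit |
|---|---|---|---|
| Off the line, wrist camera | about −0.6 mm | about −1.1 mm | 10 mm |
| Off the line, top camera | about −2.7 mm | about −2.3 mm | 10 mm |
| Distance along the line from its middle | +130 mm | −130 mm | 180 mm |
| Turned from the line | about −0.03 rad | about 0.045 rad | 0.12 rad |

- **Forces and rest:** the wrist force readings I took stayed near noise, about 1 N. The pin positions did not change between pictures taken seconds apart.
- **Check that disagreed:** one late wrist view put the pins 8–11 mm off the line. The line detection had picked up a shadow there, while the pin positions in that view matched the earlier ones, so I discarded it.
- **Not seen by eye:** the picture limit was reached before the last views, so the thick pin's final position was measured by image code only. I did not re-measure the shaker and cutter at the end. They looked unmoved in the views I had, the last of which was taken partway through the thick pin's push.

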